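Set a bench mill's gap: dial to its stop, then three clicks back

ROBOT

A 7-joint arm with a two-finger parallel gripper is mounted at the origin on a cart in front of the work surface, level with it; the furniture and walls round the work are solid. World frame = base frame: x ahead of the robot, y to its left, z up, the work surface at z = 0. Lengths are in m, angles in rad, forces in N, time in s.
With the tool pointing down it reaches from about 0.4 to 0.875 m from the base axis. Payload 19.3 kg.
Tool frame: the origin (TCP) lies between the finger pads; the fingertips stand bot.tcp_to_tips ahead of it and the grasp point (between the pads) is the TCP (bot.tcp_to_tips is the distance from the TCP to the fingertips, in m); z points along the fingers, y is the line along which they close (so a half turn about z gives the same grasp; the last joint's range is limited). The gripper opens to 85 mm and grips with 20 to 120 N. Pads are 22 mm wide; open, the fingers measure 114 mm over their backs; the gripper's body (76 mm by 85 mm) begins 54 mm behind the grasp point. The pads swing forward as they close: fully open they stand 13 mm farther back than shut.
Start: joints at [-1.28, 0.521, -0.036, 1.599, 0.021, 1.021, -0.113], TCP at [0.221, 0.585, 0.25] pointing down, gripper open.
Joint ranges: [-2.91, 2.91], [-0.3, 2.13], [-1.5, 1.42], [0.17, 2.43], [-1.26, 4.41], [0.16, 1.93], [-2.52, 2.52]. Speed limits (rad/s): [1.89, 1.89, 2.39, 2.39, 3.01, 3.01, 3.01].

INTERFACE

Orientations are given as [roll, pitch, yaw] about the fixed x, y, z axes, in that order (R = Rz(yaw) Ry(pitch) Rx(roll)).
In Python, from workcell import telemetry, grab_frame, bot gives the robot as it stands. The module is installed in compiled form; this text tells all that it offers.
- The arm moves only by the shell command python3 -m crank 'ROWS' [FORCE]. ROWS is text: rows parted by semicolons, each of 7 numbers parted by spaces: the finger opening in m, from 0 to 0.0854, then the shift along the tool's x, y, z in m, then the turn, a rotation vector about the tool's x, y, z in degrees. A call has exactly 8 rows; each row shifts and turns the commanded pose from where the row before left it, along the tool's axes as they then stand; what a row does not reach is not made up. A row lasts 1/12 s, in which the tool goes at most 41.7 mm and 7.16 degrees, less where a joint would pass 70% of its speed; a pose out of reach is approached as far as the arm can. A call with a gripper value outside its range is refused whole. The fingers move at their own pace and stop on an object; FORCE is the grip in N (left out, the last holds). Time passes only in rows, so rows that do not move let the fingers close, or fill a call up. It gives the time, the measured TCP pose, the force, the opening and the grip force at its end, in the units of the state.
- telemetry.observe(): the state, without advancing time (a new reading comes with each control period).
- grab_frame(name): name is "scene" or "top" or "wrist"; returns a dict with "pixels" (400x640x3 uint8, red, green, blue), "depth" (400x640 float32, m along the optical axis (not along the pixel's ray), 0 where there is no reading), "vertical_fov" (degrees; the focal length in pixels is half the picture's height over the tangent of half this angle, whatever the lens; pixels are square), "cx", "cy" (the principal point, pixels), "R" (3x3) and "t" (3): a world point X has camera coordinates R X + t; the wrist camera has in their place "hand_eye" (4x4, takes a point from camera to tool coordinates, whose origin is the TCP and whose axes are the flange's). Camera axes: x right, y down, z forward; pixel columns grow to the right and rows downward; lengths in m; the calibration is good to about 2 mm. A picture is of the moment at which its call begins: read the wrist's pose just before it.
- bot.job_done(): hands the job in; it is judged then, once.
The state is a dict: "clock": time; "qpos": joint angles; "qd": joint speeds; "joint_efforts": joint torques, N m; "position": TCP position; "tool_rot": TCP orientation; "force": force on the tool from outside, world axes, zero at the start; "moment": the same for the moment, N m; "grip_width": finger opening in m; "finger_force": force on a finger pad.
Only numpy, scipy, OpenCV 4.12 (cv2) and the standard library are available. Lean on these libraries where they do the work, as an engineer would, in place of code of your own. Each camera call takes 0.05 s, during which the arm holds its last target. There are 200 camera calls.

TASK

Set the grinding gap of the white bench mill: turn the round dial on its top clockwise until it is firmly up against its springy end stop, without forcing it, then turn it back exactly three clicks. Then lock the setting by pushing the small black-ended lever fully over towards the rear (hopper) side of the mill, leaving the dial at its third click, and do not disturb the two vials and the jar that stand beside the mill.

Things in the scene. Friction and masses are not known exactly. Their poses are not given: they have to be found in the camera images.
- mill: bench mill, white box 200 x 200 mm, top 65 mm above the worktop, fixed; origin under its centre; its front (small grey drawer front, dummy) faces its own -x. In its frame: dial axis at (-45, -45) mm, lock lever pivot at (-10, 65) mm, steel hopper at (60, 0) mm, radius 36 mm, top 111 mm above the worktop
- dial_grip (a point): point on the dial's axis at the height to grip, 93 mm above the worktop; turns with the dial. Flat black skirt (radius 32 mm, top 72.5 mm above the worktop, 15 white ticks one click apart), above it a round grey knurled grip, diameter 44 mm, up to 105 mm above the worktop. A white line on its top runs from the centre to the rim along this frame's -x
- dial (a joint): angle of the dial in the housing, rad, growing as it turns clockwise seen from above; 0 with the white line to the front of the mill. 15 clicks a turn (0.419 rad each): it resists with up to about 0.15 N m, then snaps on with as much; let go, it settles in the nearest click. Clicks do not line up with 0. Three clicks are 1.257 rad. No stop anticlockwise within 2.5 rad of the start
- dial_axis (a point): fixed point of the housing on the dial's axis, on the mill's top. The clockwise end stop lies 1.6 to 3.1 rad clockwise of the start, unseen: feel for it. It is a spring, met 0.02 rad beyond the last click, adding 3 N m per rad to that click's resistance. Turning on it with 0.25 to 0.4 N m in all is firm, 0.5 forces it. Let go, the dial springs back to the last click; count from there
- lock_tip (a point): centre of the black ball (diameter 22 mm) at the end of the lock lever, 48 mm from the pivot, which lies 77 mm above the worktop. The lever swings in the mill's x-z plane; the ball is about 119 mm above the worktop at both ends of its swing and 125 mm midway
- lock (a joint): angle of the lock lever, rad: 0 leaning 0.5 rad to the front of the mill (open), 1.0 leaning 0.5 rad to the rear (locked, against its end); stays where it is left, moves with about 2 N at the ball
- vial_a: sample vial, 27 mm in diameter, 58 mm tall, standing beside the mill's left face; origin under its centre; leave alone
- vial_b: another such vial, beside the mill's left face; origin under its centre; leave alone
- jar: small jar with a snap lid, 55 mm in diameter, 76 mm tall, standing beside the mill's right face; origin under its centre; leave alone

How it is judged:
By the outcome, as a careful person would: the job done as asked, in the order asked, and still so for the second after the job is handed in, with the robot touching nothing.
It also fails if it takes over 72 s, if anything falls off the work surface, if the arm or the gripper's body presses on something with over 40 N, if the wrist force passes 120 N, or if a joint passes its speed limit or range.

## Working session

There is one attempt and no reset: what is moved stays moved. The work goes in short steps, Python scripts to look and compute and a shell command to move; the robot and the scene stay as the last step left them, time stands still between calls to the robot, and variables do not carry over. Pictures are saved under pics/ and viewed, at most 10 in all, crops included, and the job is handed in when it is done.

```bash
mkdir -p pics; python3 - <<'E'
from workcell import telemetry, grab_frame, bot
import cv2,numpy as np
s=telemetry.observe();print(s, bot.tcp_to_tips)
for n in("scene","top"):
    f=grab_frame(n);cv2.imwrite(f"pics/{n}.png",f["pixels"][:,:,::-1]);np.savez(f"/tmp/{n}.npz",**f)
    print(n,f["vertical_fov"],f["cx"],f["cy"],f["R"],f["t"])
E
```

```text
{'clock': 0.0, 'qpos': array([-1.28021819,  0.52202186, -0.03633243,  1.59999803,  0.02120855,
        1.02111239, -0.11280911]), 'qd': array([-0.00034148,  0.00019435,  0.00023119, -0.00083573,  0.00083583,
       -0.00022691,  0.00106138]), 'joint_efforts': array([-9.78339667e-04, -9.27134871e+01,  1.97926439e+00, -3.69915462e+01,
        1.76816282e-02,  8.46635608e-03,  3.01703392e-05]), 'position': array([0.22054711, 0.58445404, 0.24972435]), 'tool_rot': array([-3.14044166e+00,  8.76858963e-05,  2.78080414e+00]), 'force': array([-0.6604332 , -0.25179917,  0.09106371]), 'moment': array([-0.02102344,  0.00505353, -0.07259601]), 'finger_force': 0.0, 'grip_width': 0.08543081718990794} 0.019
scene 43.730488645007604 321.73892701534794 206.88429086836874 [[ 0.49801548 -0.86703681  0.01509134]
 [-0.54529155 -0.32664577 -0.77198424]
 [ 0.67426827  0.37623092 -0.6354625 ]] [-0.22889099  0.42445742  0.6283481 ]
top 42.016342163067286 314.66030888719985 200.30138031924272 [[ 0.01282015 -0.99942844 -0.03128013]
 [-0.98500556 -0.00724029 -0.17237059]
 [ 0.17204559  0.03302092 -0.98453539]] [0.07331512 0.59062006 1.05206189]
```

View pics/top.png

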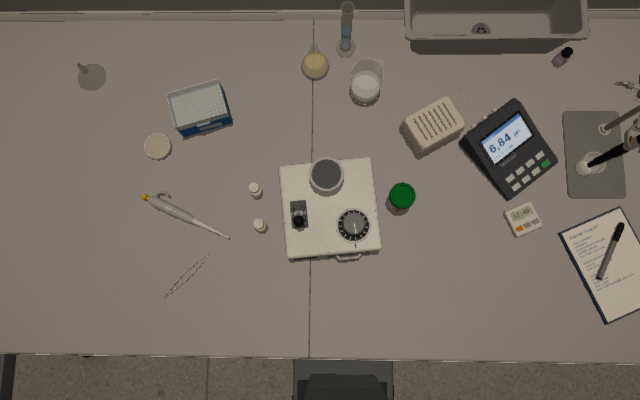

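View pics/scene.png

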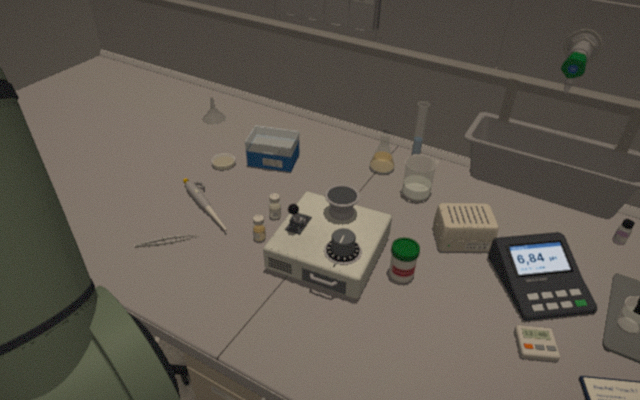

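Top view: the mill is centred near (330,208), dial at (353,226), black ball at (297,220), hopper at (327,176). The vials are at (255,189) and (260,225), the jar at (402,196).

```bash
cat > h.py <<'E'
import numpy as np,cv2
def ray(f,uv,z):
    fl=200/np.tan(np.radians(float(f["vertical_fov"])/2))
    uv=np.atleast_2d(np.asarray(uv,float))
    d=np.c_[(uv[:,0]-f["cx"])/fl,(uv[:,1]-f["cy"])/fl,np.ones(len(uv))]@f["R"]
    c=-f["R"].T@f["t"]
    return c+d*((z-c[2])/d[:,2])[:,None]
E
python3 - <<'E'
from h import *
f=np.load("/tmp/top.npz");p=f["pixels"]
g=cv2.cvtColor(p,cv2.COLOR_RGB2GRAY); 
sub=p[140:280,260:430].astype(int);print(p[170,290],p[240,310],p[240,265],p[300,300])
fl=200/np.tan(np.radians(float(f["vertical_fov"])/2))
# height map from depth
v,u=np.mgrid[0:400,0:640];Z=f["depth"]
X=np.stack([(u-f["cx"])/fl*Z,(v-f["cy"])/fl*Z,Z],-1);W=(X-f["t"])@f["R"]
roi=(u>265)&(u<388)&(v>145)&(v<275)
m=((W[...,2]>.055)&(W[...,2]<.14)&roi&(Z>0)).astype(np.uint8)
c=max(cv2.findContours(m,0,1)[0],key=cv2.contourArea)
P=ray(f,c[:,0],.065)[:,:2]*1000
r=cv2.minAreaRect(P.astype(np.float32));print("depth rect",r)
m2=((g>125)&roi).astype(np.uint8)
cs=sorted(cv2.findContours(m2,0,1)[0],key=cv2.contourArea)[-1]
r=cv2.minAreaRect((ray(f,cs[:,0],.065)[:,:2]*1000).astype(np.float32));print("white rect",r,cv2.boundingRect(cs))
for z0,z1,n in((.1,.115,'hop/dial'),(.115,.14,'ball')):
    mm=((W[...,2]>z0)&(W[...,2]<z1)&roi).astype(np.uint8)
    k,l,st,ce=cv2.connectedComponentsWithStats(mm)
    for i in range(1,k):
        if st[i,4]>15: print(n,st[i],ce[i],W[l==i].mean(0))
cv2.imwrite("pics/c1.png",cv2.resize(p[145:275,265:425,::-1],None,fx=5,fy=4.6,interpolation=cv2.INTER_CUBIC)[:598])
E
```

```text
[173 166 148] [169 162 144] [134 124 114] [136 125 117]
depth rect ((578.3161010742188, 49.29881286621094), (207.92640686035156, 198.77230834960938), 6.304990768432617)
white rect ((569.6884765625, 54.63172149658203), (271.548095703125, 257.30780029296875), 0.22501054406166077) (266, 146, 122, 129)
hop/dial [309 157  35  34 936] [325.91025641 173.63995726] [0.63465586 0.05525987 0.11075902]
hop/dial [343 213  22  22 376] [353.47074468 223.11702128] [ 0.53505787 -0.00068967  0.10436155]
ball [293 216  11  11  93] [297.86021505 220.64516129] [0.53604427 0.10928324 0.12680919]
```

View pics/c1.png

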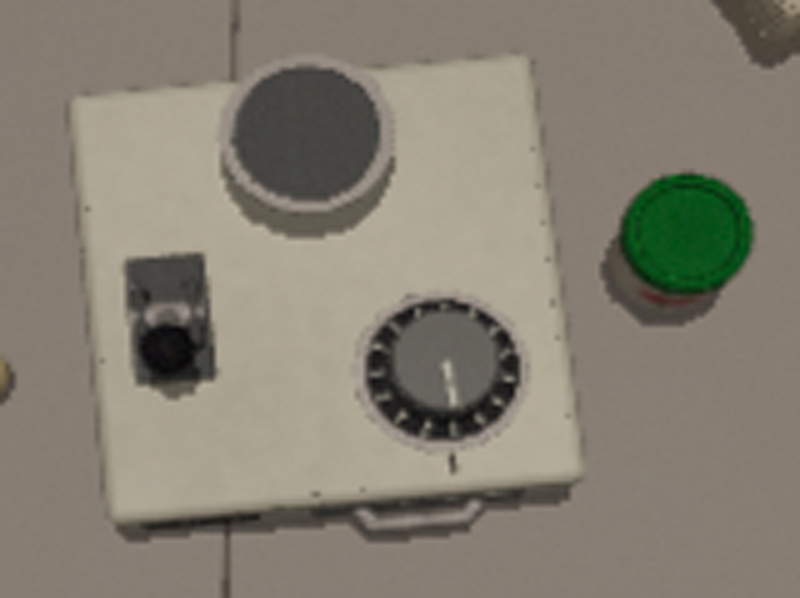

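The crop shows the dial with its white line to the front and the lever leaning to the front. The depth data puts the dial at (0.535,-0.001), the ball at (0.536,0.109) and the mill yaw at about 6°. Next I move above the dial.

```bash
R='0.085 -0.0209 -0.0182 0 0 0 0'; 
python3 -m crank '0.085 -0.0209 -0.0182 0 0 0 0;0.085 -0.0209 -0.0182 0 0 0 0;0.085 -0.0209 -0.0182 0 0 0 0;0.085 -0.0209 -0.0182 0 0 0 0;0.085 -0.0209 -0.0182 0 0 0 0;0.085 -0.0209 -0.0182 0 0 0 0;0.085 -0.0209 -0.0182 0 0 0 0;0.085 -0.0209 -0.0182 0 0 0 0' 60
python3 -m crank '0.085 -0.0209 -0.0182 0 0 0 0;0.085 -0.0209 -0.0182 0 0 0 0;0.085 -0.0209 -0.0182 0 0 0 0;0.085 -0.0209 -0.0182 0 0 0 0;0.085 -0.0209 -0.0182 0 0 0 0;0.085 -0.0209 -0.0182 0 0 0 0;0.085 -0.0209 -0.0182 0 0 0 0;0.085 -0.0209 -0.0182 0 0 0 0'
python3 -m crank '0.085 -0.0209 -0.0182 0 0 0 0;0.085 -0.0209 -0.0182 0 0 0 0;0.085 -0.0209 -0.0182 0 0 0 0;0.085 -0.0209 -0.0182 0 0 0 0;0.085 -0.0209 -0.0182 0 0 0 0;0.085 -0.0209 -0.0182 0 0 0 0;0.085 -0.0209 -0.0182 0 0 0 0;0.085 -0.0209 -0.0182 0 0 0 0'
python3 -m crank '0.085 0 0 0 0 0 -3.25;0.085 0 0 0 0 0 -3.25;0.085 0 0 0 0 0 -3.25;0.085 0 0 0 0 0 -3.25;0.085 0 0 0 0 0 -3.25;0.085 0 0 0 0 0 -3.25;0.085 0 0 0 0 0 -3.25;0.085 0 0 0 0 0 -3.25'
python3 - <<'E'
from workcell import telemetry, grab_frame, bot
import cv2,numpy as np
s=telemetry.observe();print({k:np.round(v,4) for k,v in s.items()})
f=grab_frame("wrist");cv2.imwrite("pics/w1.png",f["pixels"][:,:,::-1]);np.savez("/tmp/w1.npz",**f,pos=s["position"],rot=s["tool_rot"])
print(f["hand_eye"],f["vertical_fov"],f["cx"],f["cy"])
E
```

```text
clock: 0.77
position: [0.3261, 0.3881, 0.2501]
tool_rot: [-3.141, -0.0, 2.781]
force: [1.4, 0.9, 0.3]
grip_width: 0.0851
finger_force: 0.0
clock: 1.43
position: [0.431, 0.1929, 0.2502]
tool_rot: [-3.141, -0.0, 2.781]
force: [0.0, 0.1, 0.6]
grip_width: 0.0851
finger_force: 0.0
clock: 2.1
position: [0.5361, -0.0023, 0.2501]
tool_rot: [-3.141, -0.0, 2.781]
force: [-0.5, 0.9, 0.7]
grip_width: 0.085
finger_force: 0.0
clock: 2.77
position: [0.5355, -0.001, 0.2501]
tool_rot: [-3.142, -0.001, -3.046]
force: [-0.2, -0.3, -0.7]
grip_width: 0.085
finger_force: 0.0
{'clock': np.float64(2.7667), 'qpos': array([-0.1634,  0.3809,  0.0718,  1.8396, -0.0334,  0.9228,  1.59  ]), 'qd': array([ 0.117 , -0.0045, -0.1527, -0.0055,  0.0704,  0.0036,  0.6066]), 'joint_efforts': array([-1.52420e+00, -7.55304e+01,  4.19000e+00, -3.45594e+01,
       -2.20200e-01, -1.07000e-02, -2.02220e+00]), 'position': array([ 0.5355, -0.001 ,  0.2501]), 'tool_rot': array([-3.1415e+00, -6.0000e-04, -3.0458e+00]), 'force': array([-0.2076, -0.3443, -0.6706]), 'moment': array([0.0194, 0.0045, 0.0031]), 'finger_force': np.float64(0.0), 'grip_width': np.float64(0.085)}
[[-7.65412514e-04 -9.55677556e-01 -2.94414375e-01  7.48741835e-02]
 [ 9.99999611e-01 -6.02588201e-04 -6.43759997e-04 -3.30456530e-04]
 [ 4.37816352e-04 -2.94414753e-01  9.55677645e-01 -1.24168255e-01]
 [ 0.00000000e+00  0.00000000e+00  0.00000000e+00  1.00000000e+00]] 66.12565026972872 318.2681018114371 200.6745479803717
```

View pics/w1.png

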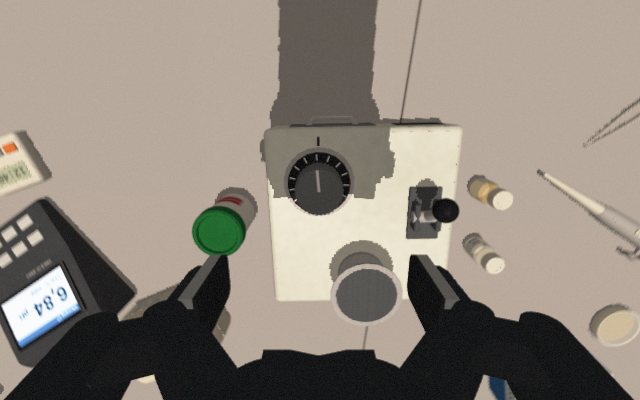

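Wrist view: the dial is at about (319,183) with its line pointing up, to the front of the mill. The ball is at (445,210). I refine the dial and ball positions from this view and the depth.

```bash
cat >> h.py <<'E'
from scipy.spatial.transform import Rotation as Ro
def wrist(f):
    g={k:f[k] for k in("vertical_fov","cx","cy","pixels","depth")}
    Rt=Ro.from_euler('xyz',f["rot"]).as_matrix();H=f["hand_eye"]
    Rc=Rt@H[:3,:3];c=Rt@H[:3,3]+f["pos"]
    g["R"]=Rc.T;g["t"]=-Rc.T@c
    return g
def cloud(f):
    fl=200/np.tan(np.radians(float(f["vertical_fov"])/2))
    v,u=np.mgrid[0:400,0:640];Z=f["depth"]
    return (np.stack([(u-f["cx"])/fl*Z,(v-f["cy"])/fl*Z,Z],-1)-f["t"])@f["R"]
E
python3 - <<'E'
from h import *
def run(f,rois):
    W=cloud(f);v,u=np.mgrid[0:400,0:640]
    for n,z0,z1,z,(a,b,c,d) in rois:
        m=((W[...,2]>z0)&(W[...,2]<z1)&(u>a)&(u<b)&(v>c)&(v<d)&(f["depth"]>0)).astype(np.uint8)
        k=max(cv2.findContours(m,0,1)[0],key=cv2.contourArea)
        P=(ray(f,k[:,0],z)[:,:2]*1000).astype(np.float32)
        e=cv2.fitEllipse(P);print(n,"ellipse",np.round(e[0],1),np.round(e[1],1),"median",np.round(np.median(W[m>0],0)*1000,1))
w=wrist(np.load("/tmp/w1.npz"))
run(w,[("dial",.098,.112,.105,(280,360,140,225)),("ball",.115,.14,.119,(400,480,180,240)),("hop",.105,.12,.111,(320,410,250,330))])
t=np.load("/tmp/top.npz")
run(t,[("dial",.098,.112,.105,(330,375,200,245)),("ball",.115,.14,.119,(280,310,200,235)),("hop",.105,.12,.111,(300,350,150,200))])
# white line on dial top
g=cv2.cvtColor(w["pixels"],cv2.COLOR_RGB2GRAY);W=cloud(w)
v,u=np.mgrid[0:400,0:640]
m=(W[...,2]>.098)&(W[...,2]<.112)&(np.hypot(W[...,0]-.535,W[...,1]+.001)<.02)
b=np.median(g[m]);ys,xs=np.nonzero(m&(g>b+35));P=ray(w,np.c_[xs,ys],.105)[:,:2]*1000
print(b,len(P),P.mean(0),cv2.fitLine(P.astype(np.float32),2,0,.01,.01).ravel())
E
```

```text
dial ellipse [534.6  -1.1] [43.5 44.3] median [534.   -1.1 105.4]
ball ellipse [538.  110.7] [21.2 24.4] median [535.1 106.4 127.9]
hop ellipse [634.7  55. ] [70.5 71.1] median [632.9  54.6 111.9]
dial ellipse [534.9  -0.7] [42.4 42.7] median [5.350e+02 1.000e-01 1.042e+02]
ball ellipse [537.  109.8] [19.9 20.4] median [535.6 109.  127.1]
hop ellipse [634.8  55.3] [69.5 69.7] median [634.3  55.2 110.8]
62.0 61 [524.93305855  -3.17537159] [ 9.8668623e-01  1.6263543e-01  5.2493304e+02 -3.1753716e+00]
```

```bash

python3 -m crank '0.085 0.0007 0 0.014 0 0 0;0.085 0 0 0.014 0 0 0;0.085 0 0 0.014 0 0 0;0.085 0 0 0.014 0 0 0;0.085 0 0 0.014 0 0 0;0.085 0 0 0.014 0 0 0;0.085 0 0 0.014 0 0 0;0.085 0 0 0.014 0 0 0'
python3 -m crank '0.085 0 0 0.012 0 0 0;0.085 0 0 0.012 0 0 0;0.085 0 0 0.01 0 0 0;0.085 0 0 0.007 0 0 0;0.085 0 0 0.004 0 0 0;0.085 0 0 0 0 0 0;0.085 0 0 0 0 0 0;0.085 0 0 0 0 0 0'
python3 -c "
from workcell import telemetry as t;print(t.observe()['moment'])"
python3 -m crank '0.03 0 0 0 0 0 0;0.03 0 0 0 0 0 0;0.03 0 0 0 0 0 0;0.03 0 0 0 0 0 0;0.03 0 0 0 0 0 0;0.03 0 0 0 0 0 0;0.03 0 0 0 0 0 0;0.03 0 0 0 0 0 0' 50
python3 -c "
from workcell import telemetry as t;s=t.observe();print(s['moment'],s['qpos'],s['tool_rot'])"
```

```text
clock: 3.48
position: [0.5349, -0.0011, 0.1375]
tool_rot: [-3.141, -0.0, -3.05]
force: [1.3, 0.5, 0.1]
grip_width: 0.0846
finger_force: 0.0
clock: 4.15
position: [0.5353, -0.0011, 0.0938]
tool_rot: [-3.142, 0.001, -3.049]
force: [0.2, 0.2, 1.8]
grip_width: 0.0846
finger_force: 0.0
[0.03207445 0.01489983 0.01738293]
clock: 4.82
position: [0.5352, -0.0008, 0.0938]
tool_rot: [3.141, 0.0, -3.048]
force: [-3.0, 1.3, 10.2]
grip_width: 0.0425
finger_force: 49.4
[0.32075893 0.58774576 0.23368288] [-0.14278721  0.60885307  0.0460772   1.95921056 -0.04893437  0.57414143
  1.60020728] [ 3.14136468e+00  4.29015970e-04 -3.04828706e+00]
```

```bash
cat > m.sh <<'E'
python3 -c "
from workcell import telemetry as t;import numpy as np
s=t.observe();print('M',np.round(s['moment'],3),'F',np.round(s['force'],1),'yaw',round(np.degrees(s['tool_rot'][2]),2),'q7',round(s['qpos'][6],3),'e7',round(s['joint_efforts'][6],3))"
E
python3 -m crank '0.03 0 0 0 0 0 0;0.03 0 0 0 0 0 0;0.03 0 0 0 0 0 0;0.03 0 0 0 0 0 0;0.03 0 0 0 0 0 0;0.03 0 0 0 0 0 0;0.03 0 0 0 0 0 0;0.03 0 0 0 0 0 0'>/dev/null; bash m.sh
python3 -m crank '0.03 0 0 0 0 0 1;0.03 0 0 0 0 0 1;0.03 0 0 0 0 0 1;0.03 0 0 0 0 0 1;0.03 0 0 0 0 0 1;0.03 0 0 0 0 0 1;0.03 0 0 0 0 0 0;0.03 0 0 0 0 0 0'>/dev/null; bash m.sh
python3 -m crank '0.03 0 0 0 0 0 1;0.03 0 0 0 0 0 1;0.03 0 0 0 0 0 1;0.03 0 0 0 0 0 1;0.03 0 0 0 0 0 1;0.03 0 0 0 0 0 1;0.03 0 0 0 0 0 0;0.03 0 0 0 0 0 0'>/dev/null; bash m.sh
python3 -m crank '0.03 0 0 0 0 0 1;0.03 0 0 0 0 0 1;0.03 0 0 0 0 0 1;0.03 0 0 0 0 0 1;0.03 0 0 0 0 0 1;0.03 0 0 0 0 0 1;0.03 0 0 0 0 0 0;0.03 0 0 0 0 0 0'>/dev/null; bash m.sh
python3 -m crank '0.03 0 0 0 0 0 1;0.03 0 0 0 0 0 1;0.03 0 0 0 0 0 1;0.03 0 0 0 0 0 1;0.03 0 0 0 0 0 1;0.03 0 0 0 0 0 1;0.03 0 0 0 0 0 0;0.03 0 0 0 0 0 0'>/dev/null; bash m.sh
```

```text
M [0.312 0.586 0.184] F [-3.4  1.9 10.4] yaw -174.65 q7 1.6 e7 -0.178
M [ 0.392  0.593 -0.009] F [-3.3  0.6 10.3] yaw 179.33 q7 1.523 e7 -0.133
M [0.501 0.618 0.004] F [-3.1  2.1  9.9] yaw 173.33 q7 1.447 e7 -0.119
M [ 0.57   0.575 -0.143] F [-2.1  2.4  8.8] yaw 167.32 q7 1.37 e7 0.03
M [0.539 0.528 0.086] F [-3.2  1.7  9.8] yaw 161.34 q7 1.294 e7 -0.141
```

```bash
cat > m.py <<'E'
from workcell import telemetry as t,grab_frame;import numpy as np,sys
n=int(sys.argv[1]) if len(sys.argv)>1 else 5
A=[]
for i in range(n):
    s=t.observe();A.append([s['moment'][2],s['joint_efforts'][6],*s['force']])
    if i<n-1: grab_frame("wrist")
A=np.array(A);print('Mz',np.round(A[:,0],3),'mean/sd Mz,e7,F',np.round(A.mean(0),3),np.round(A.std(0)[:2],3),'yaw',round(np.degrees(s['tool_rot'][2]),2),'clk',s['clock'])
E
python3 m.py 8
python3 -m crank '0.03 0 0 0 0 0 1;0.03 0 0 0 0 0 1;0.03 0 0 0 0 0 1;0.03 0 0 0 0 0 1;0.03 0 0 0 0 0 1;0.03 0 0 0 0 0 1;0.03 0 0 0 0 0 0;0.03 0 0 0 0 0 0'>/dev/null; python3 m.py 6
python3 -m crank '0.03 0 0 0 0 0 1;0.03 0 0 0 0 0 1;0.03 0 0 0 0 0 1;0.03 0 0 0 0 0 1;0.03 0 0 0 0 0 1;0.03 0 0 0 0 0 1;0.03 0 0 0 0 0 0;0.03 0 0 0 0 0 0'>/dev/null; python3 m.py 6
python3 -m crank '0.03 0 0 0 0 0 1;0.03 0 0 0 0 0 1;0.03 0 0 0 0 0 1;0.03 0 0 0 0 0 1;0.03 0 0 0 0 0 1;0.03 0 0 0 0 0 1;0.03 0 0 0 0 0 0;0.03 0 0 0 0 0 0'>/dev/null; python3 m.py 6
python3 -m crank '0.03 0 0 0 0 0 1;0.03 0 0 0 0 0 1;0.03 0 0 0 0 0 1;0.03 0 0 0 0 0 1;0.03 0 0 0 0 0 1;0.03 0 0 0 0 0 1;0.03 0 0 0 0 0 0;0.03 0 0 0 0 0 0'>/dev/null; python3 m.py 6
```

```text
Mz [ 0.086  0.024  0.096  0.098 -0.001  0.066  0.085  0.073] mean/sd Mz,e7,F [ 0.066 -0.057 -2.616  2.411  9.828] [0.033 0.033] yaw 161.34 clk 8.5
Mz [-0.078 -0.029 -0.06  -0.023 -0.012  0.025] mean/sd Mz,e7,F [-3.0000e-02  4.0000e-03 -2.3610e+00  2.6330e+00  1.0023e+01] [0.033 0.037] yaw 155.34 clk 9.4167
Mz [-0.128 -0.092 -0.129 -0.047 -0.061 -0.039] mean/sd Mz,e7,F [-0.083  0.038 -2.646  2.777  9.85 ] [0.036 0.037] yaw 149.34 clk 10.3333
Mz [-0.212 -0.186 -0.187 -0.202 -0.16  -0.173] mean/sd Mz,e7,F [-0.187  0.146 -2.253  2.78   9.799] [0.017 0.037] yaw 143.33 clk 11.25
Mz [ 0.029  0.019 -0.014  0.069  0.043  0.055] mean/sd Mz,e7,F [ 0.034 -0.059 -2.575  3.213  9.735] [0.027 0.036] yaw 137.35 clk 12.1667
```

```bash
python3 - <<'E'
from workcell import telemetry, grab_frame
import cv2,numpy as np
s=telemetry.observe()
f=grab_frame("wrist");np.savez("/tmp/w2.npz",**f,pos=s["position"],rot=s["tool_rot"])
cv2.imwrite("pics/w2.png",cv2.resize(f["pixels"][160:400,160:480,::-1],None,fx=2.4,fy=2.4))
E
```

```text
(no output)
```

View pics/w2.png

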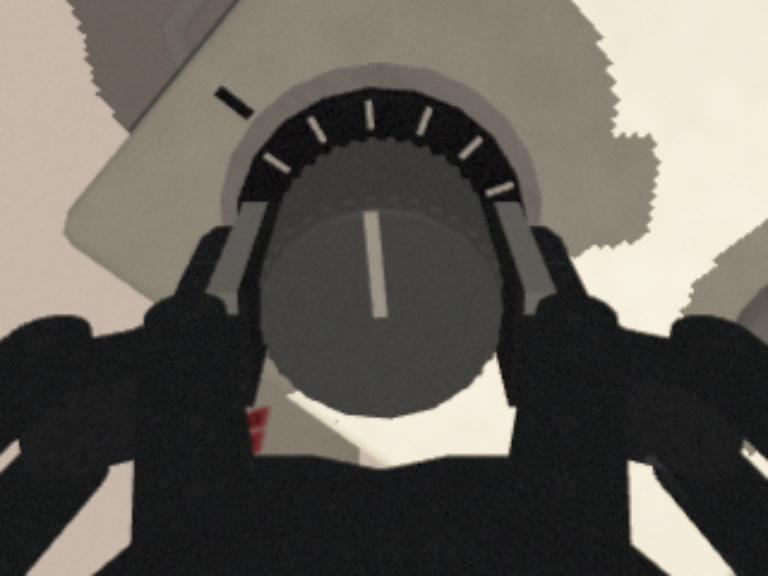

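The line runs from the dial centre (crop 379,315) to the rim (371,212), nearly in line with the tool. I'll measure the dial angle from this line while gripping.

```bash
cat >> h.py <<'E'
def line(f0):
    """world direction (deg) of the white line, axis known, and the same relative to tool yaw"""
    f=wrist(f0);g=cv2.cvtColor(f["pixels"],cv2.COLOR_RGB2GRAY).astype(float)
    v,u=np.mgrid[0:400,0:640]
    P=ray(f,np.c_[u.ravel(),v.ravel()],.105)[:,:2].reshape(400,640,2)-[.5348,-.0009]
    r=np.hypot(P[...,0],P[...,1]);m=(r<.019);b=np.median(g[m])
    k,l,st,ce=cv2.connectedComponentsWithStats((m&(g>b+30)).astype(np.uint8))
    i=1+np.argmax(st[1:,4]);q=P[l==i].astype(np.float32)*1000
    d=cv2.fitLine(q,2,0,.01,.01).ravel()
    if d[:2]@q.mean(0)<0:d=-d
    a=np.degrees(np.arctan2(d[1],d[0]));y=np.degrees(f0["rot"][2])
    ends=[q[np.argmin(q@d[:2])],q[np.argmax(q@d[:2])]]
    return a,(a-y+180)%360-180,ends,st[i,4]
E
cat > m.py <<'E'
from workcell import telemetry as t,grab_frame;import numpy as np,sys
from h import line
n=int(sys.argv[1]) if len(sys.argv)>1 else 5
A=[];L=[]
for i in range(n):
    s=t.observe();f=grab_frame("wrist");A.append([s['moment'][2],*s['force']])
    a,rel,e,c=line(dict(f,pos=s["position"],rot=s["tool_rot"]));L.append([a,rel])
print('Mz',np.round(np.mean(A,0),3),'line world/rel',np.round(np.median(L,0),2),'yaw',round(np.degrees(s['tool_rot'][2]),2),'clk',round(s['clock'],2),np.round(e,1).tolist(),c)
E
python3 -c "
from h import *
print(line(np.load('/tmp/w1.npz')),line(np.load('/tmp/w2.npz')))"
python3 -m crank '0.03 0 0 0 0 0 1;0.03 0 0 0 0 0 1;0.03 0 0 0 0 0 1;0.03 0 0 0 0 0 1;0.03 0 0 0 0 0 1;0.03 0 0 0 0 0 1;0.03 0 0 0 0 0 0;0.03 0 0 0 0 0 0'>/dev/null; python3 m.py 3
python3 -m crank '0.03 0 0 0 0 0 1;0.03 0 0 0 0 0 1;0.03 0 0 0 0 0 1;0.03 0 0 0 0 0 1;0.03 0 0 0 0 0 1;0.03 0 0 0 0 0 1;0.03 0 0 0 0 0 0;0.03 0 0 0 0 0 0'>/dev/null; python3 m.py 3
python3 -m crank '0.03 0 0 0 0 0 1;0.03 0 0 0 0 0 1;0.03 0 0 0 0 0 1;0.03 0 0 0 0 0 1;0.03 0 0 0 0 0 1;0.03 0 0 0 0 0 1;0.03 0 0 0 0 0 0;0.03 0 0 0 0 0 0'>/dev/null; python3 m.py 3
```

```text
(np.float32(-170.40627), np.float64(4.104461974301586), [array([-0.56250596,  0.8013131 ], dtype=float32), array([-18.759928 ,  -2.7530797], dtype=float32)], np.int32(64)) (np.float32(141.64314), np.float64(4.292159611243704), [array([ 0.1629761, -0.9006001], dtype=float32), array([-15.302408,  11.221712], dtype=float32)], np.int32(268))
Mz [-0.024 -2.168  2.915  9.234] line world/rel [135.76   4.42] yaw 131.34 clk 12.98 [[0.10000000149011612, -0.800000011920929], [-13.699999809265137, 13.100000381469727]] 268
Mz [-0.094 -2.194  3.214  9.758] line world/rel [129.7    4.36] yaw 125.34 clk 13.8 [[0.10000000149011612, -0.800000011920929], [-11.899999618530273, 14.800000190734863]] 264
Mz [-0.22  -1.891  3.326  9.385] line world/rel [123.81   4.47] yaw 119.33 clk 14.62 [[-0.0, -0.699999988079071], [-10.699999809265137, 15.300000190734863]] 261
```

```bash

python3 -m crank '0.03 0 0 0 0 0 1;0.03 0 0 0 0 0 1;0.03 0 0 0 0 0 1;0.03 0 0 0 0 0 0;0.03 0 0 0 0 0 0;0.03 0 0 0 0 0 0;0.03 0 0 0 0 0 0;0.03 0 0 0 0 0 0'>/dev/null; python3 m.py 4
python3 -m crank '0.03 0 0 0 0 0 1;0.03 0 0 0 0 0 1;0.03 0 0 0 0 0 1;0.03 0 0 0 0 0 0;0.03 0 0 0 0 0 0;0.03 0 0 0 0 0 0;0.03 0 0 0 0 0 0;0.03 0 0 0 0 0 0'>/dev/null; python3 m.py 4
python3 -m crank '0.03 0 0 0 0 0 1;0.03 0 0 0 0 0 1;0.03 0 0 0 0 0 1;0.03 0 0 0 0 0 0;0.03 0 0 0 0 0 0;0.03 0 0 0 0 0 0;0.03 0 0 0 0 0 0;0.03 0 0 0 0 0 0'>/dev/null; python3 m.py 4
python3 -m crank '0.03 0 0 0 0 0 1;0.03 0 0 0 0 0 1;0.03 0 0 0 0 0 1;0.03 0 0 0 0 0 0;0.03 0 0 0 0 0 0;0.03 0 0 0 0 0 0;0.03 0 0 0 0 0 0;0.03 0 0 0 0 0 0'>/dev/null; python3 m.py 4
```

```text
Mz [-0.154 -1.444  3.874  9.307] line world/rel [120.82   4.49] yaw 116.33 clk 15.48 [[-0.0, -0.6000000238418579], [-9.899999618530273, 15.800000190734863]] 263
Mz [ 0.078 -1.41   3.457  9.064] line world/rel [117.99   4.63] yaw 113.36 clk 16.35 [[0.30000001192092896, -0.4000000059604645], [-9.399999618530273, 16.200000762939453]] 260
Mz [ 0.065 -1.69   3.33   9.512] line world/rel [114.88   4.53] yaw 110.35 clk 17.22 [[0.30000001192092896, -0.30000001192092896], [-8.600000381469727, 16.799999237060547]] 262
Mz [ 3.000e-03 -1.517e+00  2.946e+00  9.174e+00] line world/rel [111.85   4.5 ] yaw 107.35 clk 18.08 [[-0.10000000149011612, -0.5], [-7.599999904632568, 17.200000762939453]] 262
```

```bash

python3 -m crank '0.03 0 0 0 0 0 3;0.03 0 0 0 0 0 3;0.03 0 0 0 0 0 3;0.03 0 0 0 0 0 3;0.03 0 0 0 0 0 3;0.03 0 0 0 0 0 3;0.03 0 0 0 0 0 0;0.03 0 0 0 0 0 0'>/dev/null; python3 m.py 4
python3 -m crank '0.03 0 0 0 0 0 1;0.03 0 0 0 0 0 1;0.03 0 0 0 0 0 0;0.03 0 0 0 0 0 0;0.03 0 0 0 0 0 0;0.03 0 0 0 0 0 0;0.03 0 0 0 0 0 0;0.03 0 0 0 0 0 0'>/dev/null; python3 m.py 4
```

```text
Mz [ 0.02  -0.368  3.174  8.952] line world/rel [94.09  4.74] yaw 89.35 clk 18.95 [[-0.10000000149011612, -0.10000000149011612], [-1.899999976158142, 18.600000381469727]] 254
Mz [ 0.033 -0.455  3.452  8.972] line world/rel [92.04  4.69] yaw 87.35 clk 19.82 [[0.4000000059604645, -0.10000000149011612], [-1.2000000476837158, 18.700000762939453]] 256
```

```bash

python3 -m crank '0.03 0 0 0 0 0 3;0.03 0 0 0 0 0 3;0.03 0 0 0 0 0 3;0.03 0 0 0 0 0 3;0.03 0 0 0 0 0 3;0.03 0 0 0 0 0 3;0.03 0 0 0 0 0 3;0.03 0 0 0 0 0 1'>/dev/null; python3 m.py 4
python3 -m crank '0.03 0 0 0 0 0 1;0.03 0 0 0 0 0 1;0.03 0 0 0 0 0 0;0.03 0 0 0 0 0 0;0.03 0 0 0 0 0 0;0.03 0 0 0 0 0 0;0.03 0 0 0 0 0 0;0.03 0 0 0 0 0 0'>/dev/null; python3 m.py 4
```

```text
Mz [ 0.059 -0.27   3.21   9.626] line world/rel [69.79  4.53] yaw 65.35 clk 20.68 [[0.10000000149011612, 0.30000001192092896], [7.5, 17.399999618530273]] 252
Mz [0.064 0.713 3.422 8.467] line world/rel [67.97  4.61] yaw 63.35 clk 21.55 [[0.5, 0.10000000149011612], [6.900000095367432, 17.299999237060547]] 251
```

```bash

python3 -m crank '0.03 0 0 0 0 0 3;0.03 0 0 0 0 0 3;0.03 0 0 0 0 0 3;0.03 0 0 0 0 0 3;0.03 0 0 0 0 0 3;0.03 0 0 0 0 0 3;0.03 0 0 0 0 0 3;0.03 0 0 0 0 0 1'>/dev/null; python3 m.py 4
python3 -m crank '0.03 0 0 0 0 0 1;0.03 0 0 0 0 0 1;0.03 0 0 0 0 0 0;0.03 0 0 0 0 0 0;0.03 0 0 0 0 0 0;0.03 0 0 0 0 0 0;0.03 0 0 0 0 0 0;0.03 0 0 0 0 0 0'>/dev/null; python3 m.py 4
```

```text
Mz [0.087 0.743 2.62  8.55 ] line world/rel [45.9   4.62] yaw 41.34 clk 22.42 [[1.0, -0.10000000149011612], [13.0, 13.800000190734863]] 253
Mz [0.109 0.671 2.44  8.487] line world/rel [43.96  4.6 ] yaw 39.36 clk 23.28 [[0.8999999761581421, -0.0], [14.0, 12.800000190734863]] 248
```

```bash

python3 -m crank '0.03 0 0 0 0 0 1;0.03 0 0 0 0 0 0.5;0.03 0 0 0 0 0 0;0.03 0 0 0 0 0 0;0.03 0 0 0 0 0 0;0.03 0 0 0 0 0 0;0.03 0 0 0 0 0 0;0.03 0 0 0 0 0 0'>/dev/null; python3 m.py 4
```

```text
Mz [0.213 0.909 2.652 7.711] line world/rel [42.46  4.59] yaw 37.87 clk 24.15 [[0.8999999761581421, -0.10000000149011612], [13.800000190734863, 13.0]] 250
```

```bash

python3 -m crank '0.03 0 0 0 0 0 0.5;0.03 0 0 0 0 0 0.5;0.03 0 0 0 0 0 0;0.03 0 0 0 0 0 0;0.03 0 0 0 0 0 0;0.03 0 0 0 0 0 0;0.03 0 0 0 0 0 0;0.03 0 0 0 0 0 0'>/dev/null; python3 m.py 6
```

```text
Mz [0.232 0.808 2.609 8.131] line world/rel [41.43  4.56] yaw 36.87 clk 25.12 [[0.8999999761581421, -0.0], [14.600000381469727, 12.199999809265137]] 247
```

```bash

python3 -m crank '0.03 0 0 0 0 0 0.4;0.03 0 0 0 0 0 0;0.03 0 0 0 0 0 0;0.03 0 0 0 0 0 0;0.03 0 0 0 0 0 0;0.03 0 0 0 0 0 0;0.03 0 0 0 0 0 0;0.03 0 0 0 0 0 0'>/dev/null; python3 m.py 6
```

```text
Mz [0.14  1.047 2.453 8.394] line world/rel [41.07  4.6 ] yaw 36.46 clk 26.08 [[0.699999988079071, 0.30000001192092896], [14.699999809265137, 12.0]] 250
```

```bash
python3 - <<'E'
from workcell import telemetry as t,grab_frame;import numpy as np
A=[]
for i in range(12):
    s=t.observe();A.append([*s['moment'],s['joint_efforts'][6]]);grab_frame("wrist")
print(np.round(A,3).T, s['clock'])
E
```

```text
[[ 0.465  0.447  0.434  0.407  0.416  0.453  0.448  0.416  0.47   0.455
   0.428  0.459]
 [-0.287 -0.321 -0.285 -0.319 -0.318 -0.344 -0.299 -0.352 -0.312 -0.303
  -0.32  -0.32 ]
 [ 0.132  0.133  0.114  0.198  0.118  0.161  0.159  0.158  0.189  0.113
   0.142  0.158]
 [-0.143 -0.143 -0.143 -0.143 -0.143 -0.143 -0.143 -0.143 -0.143 -0.143
  -0.143 -0.143]] 26.6833
```

```bash
sed -i "s/A.append(\[s\['moment'\]\[2\],/A.append([s['moment'][2],s['joint_efforts'][6],/" m.py
python3 -m crank '0.03 0 0 0 0 0 0.5;0.03 0 0 0 0 0 0.3;0.03 0 0 0 0 0 0;0.03 0 0 0 0 0 0;0.03 0 0 0 0 0 0;0.03 0 0 0 0 0 0;0.03 0 0 0 0 0 0;0.03 0 0 0 0 0 0'>/dev/null; python3 m.py 5
```

```text
Mz [ 0.346 -0.323  0.534  2.637  8.19 ] line world/rel [40.37  4.7 ] yaw 35.68 clk 27.6 [[1.0, -0.10000000149011612], [15.100000381469727, 11.5]] 248
```

Torque 0.35 N m steady: the dial is firmly on the stop. Now I turn it back to the third click (to about 71° from the start) and release.

```bash

python3 -m crank '0.03 0 0 0 0 0 -3;0.03 0 0 0 0 0 -5.6;0.03 0 0 0 0 0 -6;0.03 0 0 0 0 0 -6;0.03 0 0 0 0 0 -6;0.03 0 0 0 0 0 -6;0.03 0 0 0 0 0 -6;0.03 0 0 0 0 0 -6'>/dev/null
python3 -m crank '0.03 0 0 0 0 0 -6;0.03 0 0 0 0 0 -6;0.03 0 0 0 0 0 -6;0.03 0 0 0 0 0 -6;0.03 0 0 0 0 0 -6;0.03 0 0 0 0 0 -4;0.03 0 0 0 0 0 0;0.03 0 0 0 0 0 0'>/dev/null;python3 m.py 4
python3 -m crank '0.085 0 0 0 0 0 0;0.085 0 0 0 0 0 0;0.085 0 0 0 0 0 0;0.085 0 0 0 0 0 0;0.085 0 0 0 0 0 0;0.085 0 0 0 0 0 0;0.085 0 0 0 0 0 0;0.085 0 0 0 0 0 0';python3 m.py 3
```

```text
Mz [ 0.115  0.028 -1.871  3.323  9.045] line world/rel [118.92   4.66] yaw 114.26 clk 29.13 [[-0.0, -0.5], [-9.699999809265137, 16.100000381469727]] 261
clock: 29.85
position: [0.5351, -0.0011, 0.0933]
tool_rot: [-3.142, 0.0, 1.994]
force: [0.1, -0.6, -0.6]
grip_width: 0.0853
finger_force: 0.0
Mz [ 0.023  0.     0.559 -0.497 -0.479] line world/rel [119.23   5.  ] yaw 114.22 clk 29.95 [[1.600000023841858, 0.6000000238418579], [-8.800000190734863, 16.799999237060547]] 267
```

```bash

python3 -m crank '0.085 0 0 -0.008 0 0 0;0.085 0 0 -0.013 0 0 0;0.085 0 0 -0.014 0 0 0;0.085 0 0 -0.013 0 0 0;0.085 0 0 -0.013 0 0 0;0.085 0 0 -0.013 0 0 0;0.085 0 0 -0.013 0 0 0;0.085 0 0 -0.013 0 0 0'
python3 m.py 2
python3 -m crank '0 0 0 0 0 0 -6;0 0 0 0 0 0 -6;0 0 0 0 0 0 -6;0 0 0 0 0 0 -6;0 0 0 0 0 0 -6;0 0 0 0 0 0 -6;0 0 0 0 0 0 -6;0 0 0 0 0 0 -6'>/dev/null
python3 -m crank '0 0 0 0 0 0 -6;0 0 0 0 0 0 -6;0 0 0 0 0 0 -6;0 0 0 0 0 0 -5.9;0 0.006 0.0275 0 0 0 0;0 0.006 0.0275 0 0 0 0;0 0.006 0.0275 0 0 0 0;0 0.007 0.0275 0 0 0 0'
python3 -m crank '0 0 0 0.012 0 0 0;0 0 0 0.012 0 0 0;0 0 0 0.012 0 0 0;0 0 0 0.012 0 0 0;0 0 0 0.012 0 0 0;0 0 0 0.011 0 0 0;0 0 0 0 0 0 0;0 0 0 0 0 0 0'
python3 - <<'E'
from workcell import telemetry, grab_frame
import cv2,numpy as np
from h import *
s=telemetry.observe();p=s["position"]*1000;print(s["tool_rot"],np.round(s["force"],1))
O=np.array([574.8,48.6]);a=np.radians(6.1);R=np.array([[np.cos(a),-np.sin(a)],[np.sin(a),np.cos(a)]])
print("tcp in mill",(p[:2]-O)@R,p[2])
f=grab_frame("wrist");np.savez("/tmp/w3.npz",**f,pos=s["position"],rot=s["tool_rot"])
cv2.imwrite("pics/w3.png",f["pixels"][:,:,::-1])
E
```

```text
clock: 30.67
position: [0.535, -0.0012, 0.1946]
tool_rot: [3.141, 0.0, 1.993]
force: [-1.3, -1.0, -1.5]
grip_width: 0.0846
finger_force: 0.0
Mz [-0.016  0.406  0.834 -0.579  1.326] line world/rel [119.37   5.16] yaw 114.2 clk 30.72 [[1.5, 0.699999988079071], [-9.300000190734863, 16.0]] 94
clock: 32.1
position: [0.4978, 0.1065, 0.1931]
tool_rot: [-3.142, -0.0, -3.035]
force: [2.1, 0.8, 0.5]
grip_width: -0.0002
finger_force: 0.0
clock: 32.77
position: [0.4982, 0.1055, 0.122]
tool_rot: [-3.141, -0.001, -3.035]
force: [-0.6, 0.5, 0.4]
grip_width: 0.0002
finger_force: 0.0
[-3.14132449e+00 -1.10052602e-03 -3.03487943e+00] [-0.6  0.5  0.4]
tcp in mill [-70.14779036  64.67914198] 122.00572888245809
```

View pics/w3.png

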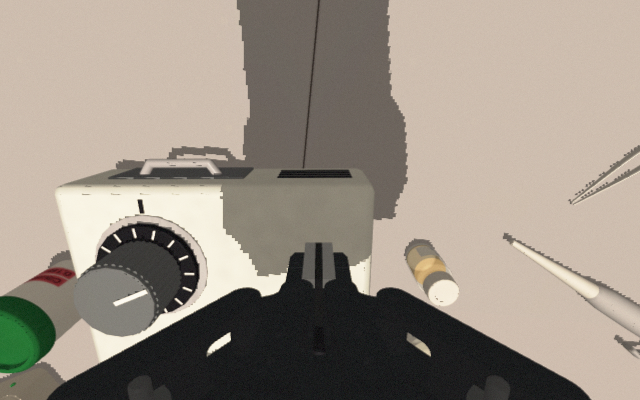

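The fingertips at (318,255) stand in front of the lever, centred on its line. The dial is free on the left and the vial is clear on the right. Now I push towards the rear.

```bash

python3 -m crank '0 -0.005 0 0 0 0 0;0 -0.005 0 0 0 0 0;0 -0.005 0 0 0 0 0;0 -0.005 0 0 0 0 0;0 -0.005 0 0 0 0 0;0 -0.005 0 0 0 0 0;0 -0.005 0 0 0 0 0;0 -0.005 0 0 0 0 0'
python3 -m crank '0 -0.004 0 0 0 0 0;0 -0.004 0 0 0 0 0;0 -0.003 0 0 0 0 0;0 -0.003 0 0 0 0 0;0 -0.003 0 0 0 0 0;0 -0.002 0 0 0 0 0;0 0 0 0 0 0 0;0 0 0 0 0 0 0'
python3 -m crank '0 -0.001 0 0 0 0 0;0 -0.001 0 0 0 0 0;0 0 0 0 0 0 0;0 0 0 0 0 0 0;0 0 0 0 0 0 0;0 0 0 0 0 0 0;0 0 0 0 0 0 0;0 0 0 0 0 0 0'
```

```text
clock: 33.48
position: [0.5388, 0.1099, 0.1223]
tool_rot: [-3.142, 0.0, -3.035]
force: [-2.1, -0.3, 1.8]
grip_width: -0.0002
finger_force: 1.3
clock: 34.15
position: [0.5572, 0.1119, 0.1223]
tool_rot: [-3.142, 0.0, -3.035]
force: [-1.3, 0.6, 0.8]
grip_width: -0.0003
finger_force: 0.4
clock: 34.82
position: [0.5584, 0.112, 0.1221]
tool_rot: [-3.141, -0.001, -3.035]
force: [-5.8, -0.3, 0.8]
grip_width: -0.0001
finger_force: 2.8
```

```bash

python3 -m crank '0 -0.001 0 0 0 0 0;0 0 0 0 0 0 0;0 0 0 0 0 0 0;0 0 0 0 0 0 0;0 0 0 0 0 0 0;0 0 0 0 0 0 0;0 0 0 0 0 0 0;0 0 0 0 0 0 0'
python3 -m crank '0 -0.001 0 0 0 0 0;0 0 0 0 0 0 0;0 0 0 0 0 0 0;0 0 0 0 0 0 0;0 0 0 0 0 0 0;0 0 0 0 0 0 0;0 0 0 0 0 0 0;0 0 0 0 0 0 0'
```

```text
clock: 35.48
position: [0.5587, 0.1121, 0.122]
tool_rot: [-3.141, -0.003, -3.035]
force: [-10.9, -1.0, 2.6]
grip_width: -0.0002
finger_force: 5.2
clock: 36.15
position: [0.5589, 0.1121, 0.1218]
tool_rot: [-3.141, -0.005, -3.035]
force: [-15.1, -0.5, 4.5]
grip_width: -0.0002
finger_force: 7.9
```

The lever is against its end: force is rising while the position is blocked. I back off, raise and check.

```bash

python3 -m crank '0 0.004 0 0 0 0 0;0 0.006 0 0 0 0 0;0 0.006 0 0 0 0 0;0 0.006 0 0 0 0 0;0 0.006 0 0 0 0 0;0 0.006 0 0 0 0 0;0 0 0 0 0 0 0;0 0 0 0 0 0 0'>/dev/null
python3 -m crank '0 0 0 -0.02 0 0 0;0 0 0 -0.02 0 0 0;0 0 0 -0.02 0 0 0;0 0 0 -0.02 0 0 0;0 0 0 -0.02 0 0 0;0 0 0 -0.02 0 0 0;0 0 0 -0.02 0 0 0;0 0 0 -0.02 0 0 0'
python3 -m crank '0 0.025 -0.0 0 0 0 0;0 0.025 0 0 0 0 0;0 0.025 0 0 0 0 0;0 0.025 0 0 0 0 0;0 0 0 0 0 0 0;0 0 0 0 0 0 0;0 0 0 0 0 0 0;0 0 0 0 0 0 0'
python3 - <<'E'
from workcell import telemetry, grab_frame
import cv2,numpy as np
from h import *
s=telemetry.observe();f0=grab_frame("wrist");d=dict(f0,pos=s["position"],rot=s["tool_rot"])
w=wrist(d);W=cloud(w)
m=(W[...,2]>.115)&(W[...,2]<.14)&(np.abs(W[...,0]-.56)<.06)&(np.abs(W[...,1]-.11)<.03)
print("ball wrist",W[m].mean(0),m.sum());print("line",line(d)[:3])
t=grab_frame("top");W=cloud(t);m=(W[...,2]>.115)&(W[...,2]<.14)&(np.abs(W[...,0]-.56)<.06)&(np.abs(W[...,1]-.11)<.03)
print("ball top",np.round(W[m].mean(0),4) if m.any() else None,m.sum())
t0=np.load("/tmp/top.npz");df=np.abs(t["pixels"].astype(int)-t0["pixels"]).max(2)
print("vials/jar change",df[180:200,245:265].max(),df[215:235,250:270].max(),df[180:212,388:416].max())
a=cv2.resize(f0["pixels"],(640,400))[:,:,::-1];cv2.imwrite("pics/w4.png",a);cv2.imwrite("pics/t4.png",cv2.resize(t["pixels"][145:275,240:430,::-1],None,fx=4,fy=4))
E
```

```text
clock: 37.48
position: [0.5275, 0.1087, 0.2835]
tool_rot: [3.142, 0.0, -3.035]
force: [0.8, -0.4, -0.2]
grip_width: -0.0
finger_force: 0.0
clock: 38.15
position: [0.4287, 0.0982, 0.2823]
tool_rot: [-3.142, 0.0, -3.035]
force: [0.7, -0.1, -0.0]
grip_width: -0.0001
finger_force: 0.0
ball wrist [0.58273813 0.11437844 0.12990316] 47
line (np.float32(118.14869), np.float64(-67.96681721988023), [array([ 0.6635214 , -0.06372536], dtype=float32), array([-7.372277, 17.303   ], dtype=float32)])
ball top [0.5816 0.115  0.1265] 76
vials/jar change 15 103 18
```

View pics/w4.png

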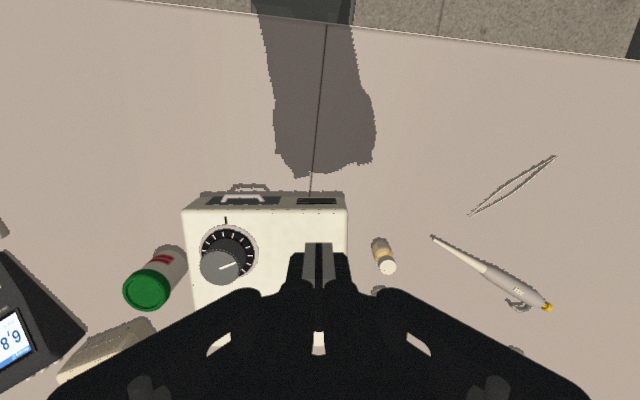

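The ball is now at (0.582,0.115), which is the locked end. The dial line is still at about 118-119°. The vial and jar stand at (384,257) and (150,290). I check the top view for the vial change.

View pics/t4.png

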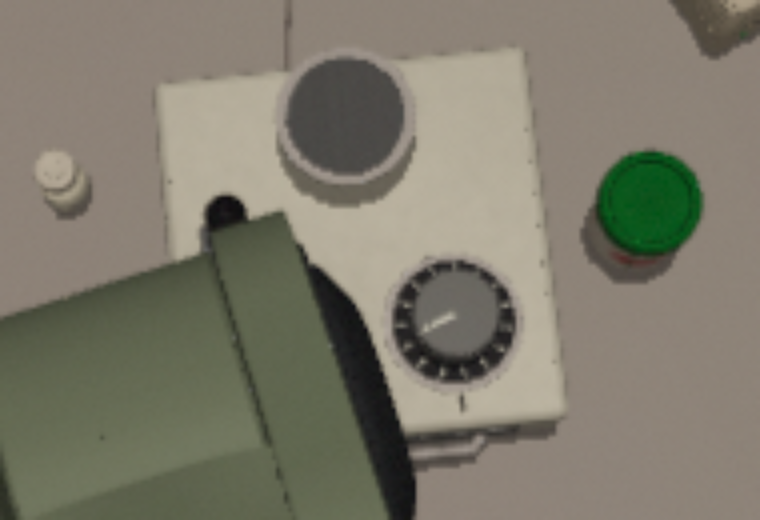

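The crop shows the ball at the rear end of its slot (226,210) and the dial line at its click. The arm only hides the near vial. Handing in.

```bash
python3 -c "
from workcell import bot;print(bot.job_done())"
```

```text
the job is handed in; nothing more can be done
None
```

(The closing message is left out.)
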